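# Restock the honey lane and push it up to the front

## Task

Stand the loose red-lidded honey jar upright in the wooden lane of the jar rack, in the free space between the two jars already there and the blue pusher. Then slide the pusher by its yellow handle, which sits under the rack's upper shelf, as far as it will go towards the red end stop, so that the three jars are closed up in a row, and let go. Do not knock any jar over, and leave the juice bottle, the egg carton and the cash box where they are.

Things in the scene. Friction and masses are not known exactly. Their poses are not given: they have to be found in the camera images.
- rack: wooden jar rack fixed to the table; origin on the table top at the middle of the lane, robot on its -x side. The lane runs along its y axis from the red end stop (inner face y = -200 mm, top z = 60 mm) to y = +210 mm: floor at z = 12 mm, 62 mm wide between side rails 10 mm thick with tops at z = 32 mm. Nothing is above the lane where y is below 30 mm; further on is a shelf
- shelf_edge (a point): middle of the lower front (-x) edge of the rack's upper shelf, at rack x = -12, y = 130, z = 215 mm, axes as the rack. The shelf, with a mushroom punnet on it, covers rack x = -12 to 80, y = 35 to 225 mm; its 16 mm posts stand at x = 72, y = 45 and 215 mm. A gripper straight down on the handle would strike it: come in beneath from the -x side, tilted about 40 degrees
- jar_a: straight-sided round glass honey jar, 56 mm in diameter from foot to lid, 105 mm tall, about 0.3 kg; origin at the centre of its underside, z up. Brass-coloured lid; stands in the lane next to the red stop, 1 to 11 mm from it
- jar_b: straight-sided round glass honey jar, 56 mm in diameter from foot to lid, 105 mm tall, about 0.3 kg; origin at the centre of its underside, z up. Brass-coloured lid; stands in the lane behind jar_a, with a gap of up to 22 mm between them
- jar_new: straight-sided round glass honey jar, 56 mm in diameter from foot to lid, 105 mm tall, about 0.3 kg; origin at the centre of its underside, z up. Red lid; stands alone on the table, to the right of the rack (-y), and is to be put into the lane
- pusher (a joint): travel of the blue pusher along the lane (m), larger = nearer the red stop: 0 = fully back (face at rack y = +101 mm), 0.130 = fully home at its own end stop (face at y = -29 mm; three closed-up jars fit with 3 mm to spare). Starts between 0 and 0.04, stays where left, about 2.5 N of friction plus that of the jars. Face 56 mm wide, z = 14 to 72 mm
- pusher_handle (a point): point to grip on the pusher's yellow handle, 115 mm above the table on the lane's centre line, 65 mm behind the pusher's face; axes as the rack. The handle is an upright flat bar fixed to the pusher: 16 mm thick along the lane (rack y), 44 mm wide across it (rack x), top at z = 138 mm, free on all sides down to z = 36 mm
- juice: bystander: bottle of orange juice, 68 mm in diameter, 246 mm tall; origin at the centre of its underside
- eggs: bystander: green-yellow half-dozen egg carton, 100 x 150 x 70 mm; origin at the centre of its underside
- cashbox: bystander: blue steel cash box, 154 x 204 x 78 mm with a wire handle to 95 mm; origin at the centre of its underside
Things that resemble listed ones, but are neither listed nor needed, are in the scene too. What is shaped like the jar_new but turquoise is not meant.

How it is judged (in metres and radians):
On the way, in this order (a step that is already met when the one before it is completed fails the run):
1. the red-lidded jar stands upright on the lane floor, let go (x of jar_new in the frame of rack between -0.01 and 0.01 m and z of jar_new in the frame of rack between 0.006 and 0.018 m and y of jar_new in the frame of rack between -0.185 and 0.08 m and angle between jar_new's own z axis and vertical below 0.12 rad and contact force between the fingers and jar_new below 0.2 N), for 0.2 s.
2. the pusher is fully home, with the three jars in a row before it (value of joint pusher above 0.125 m and x of jar_a in the frame of rack between -0.01 and 0.01 m and z of jar_a in the frame of rack between 0.006 and 0.018 m and y of jar_a in the frame of rack between -0.185 and 0.08 m and angle between each of jar_a, jar_b, jar_new's own z axis and vertical below 0.12 rad and x of jar_b in the frame of rack between -0.01 and 0.01 m and z of jar_b in the frame of rack between 0.006 and 0.018 m and y of jar_b in the frame of rack between -0.185 and 0.08 m and x of jar_new in the frame of rack between -0.01 and 0.01 m and z of jar_new in the frame of rack between 0.006 and 0.018 m and y of jar_new in the frame of rack between -0.185 and 0.08 m), for 0.2 s.
At the end, for the whole second after the job is handed in: The pusher is within 5 mm of its home stop (joint above 0.125); all three jars stand upright (within 7 degrees) on the lane floor between the red stop and the pusher, at rest and let go (all of step 2 and linear speed of each of jar_a, jar_b, jar_new below 0.02 m/s); the robot touches nothing.
It fails at once if a jar is tipped by more than 50 degrees (angle between any of jar_a, jar_b, jar_new's own z axis and vertical above 0.9 rad).
It fails at once if the juice bottle, egg carton or cash box is moved by more than 25 mm or tipped over (distance of any of juice, eggs, cashbox from where it was at the start of the episode above 0.025 m or angle between any of juice, eggs, cashbox's own z axis and vertical above 0.4 rad).
It also fails if it takes over 72 s, if anything falls off the work surface, if the arm or the gripper's body presses on something with over 40 N, if the wrist force passes 120 N, or if a joint passes its speed limit or range.

## Robot

A 7-joint arm with a two-finger parallel gripper is mounted at the origin on the work surface. World frame = base frame: x ahead of the robot, y to its left, z up, the work surface at z = 0. Lengths are in mm, angles in rad, forces in N, time in s.
With the tool pointing down it reaches from about 400 to 850 mm from the base axis. Payload 4.5 kg.
Tool frame: the origin (TCP) lies between the finger pads; the fingertips stand 17 mm ahead of it and the grasp point (between the pads) lies 2 mm behind it; z points along the fingers, y is the line along which they close (so a half turn about z gives the same grasp; the last joint's range is limited). The gripper opens to 85 mm and grips with 20 to 120 N. Pads are 22 mm wide; open, the fingers measure 114 mm over their backs; the gripper's body (76 mm by 85 mm) begins 54 mm behind the grasp point. The pads swing forward as they close: fully open they stand 13 mm farther back than shut.
Start: joints at [1.348, 0.689, -0.195, 1.565, 0.157, 0.902, -0.215], TCP at [158.77, -604.52, 248.317] pointing down, gripper open.
Joint ranges: [-3.01, 3.01], [-0.46, 2.08], [-1.47, 1.51], [0.13, 2.56], [-1, 4.14], [0.04, 2.09], [-2.66, 2.66]. Speed limits (rad/s): [2.57, 2.57, 3.14, 3.14, 3.14, 3.14, 3.14].

## Interface

Orientations are given as [roll, pitch, yaw] about the fixed x, y, z axes, in that order (R = Rz(yaw) Ry(pitch) Rx(roll)).
In Python, from rig import manip, imaging gives the robot as it stands.
- The arm moves only by the tool apply_moves, never from a script. Its argument "targets" is a list of rows, each a list of 2 entries, a list of its own where there are three numbers: the shift along the tool's x, y, z in m, then the turn, a rotation vector about the tool's x, y, z in degrees. In form: [[[tx, ty, tz], [rx, ry, rz]], ...]. A call has 1 to 12 rows; each row shifts and turns the commanded pose from where the row before left it, along the tool's axes as they then stand; what a row does not reach is not made up. A row lasts 1/10 s, in which the tool goes at most 50 mm and 8.59 degrees, less where a joint would pass 70% of its speed; a pose out of reach is approached as far as the arm can. A call is refused whole if a number of a shift passes 0.05 or a number of a turn 8.59, either way. A call with a gripper value outside its range is refused whole. "gripper" is the closure, from 0 (fully open) to 1 (shut), set as the call begins (left out, the last holds). The fingers move at their own pace and stop on an object; "squeeze" is the grip in N (left out, the last holds). Time passes only in rows, so rows that do not move let the fingers close. It gives the time, the measured TCP pose, the force, the opening and the grip force at its end, in the units of the state.
- manip.get_state(): the state, without advancing time (a new reading comes with each control period).
- imaging.read_camera(name): name is "scene" or "top" or "wrist"; returns a dict with "pixels" (400x640x3 uint8, blue, green, red), "range_z" (400x640 float32, mm along the optical axis (not along the pixel's ray), 0 where there is no reading), "fx", "fy", "cx", "cy" (pixels), "pose" (4x4, takes a point from camera to world coordinates); the wrist camera has in their place "tool_from_camera" (4x4, takes a point from camera to tool coordinates, whose origin is the TCP and whose axes are the flange's). Camera axes: x right, y down, z forward; pixel columns grow to the right and rows downward; lengths in mm; the calibration is good to about 2 mm. The wrist camera is an equidistant fisheye: a pixel r from the principal point sees the ray r / f radians off the axis. A picture is of the moment at which its call begins: read the wrist's pose just before it.
- manip.hand_in(): hands the job in; it is judged then, once.
Trained networks look in a picture, given as the dict that the camera call returned (one of the last four; its "shot" number tells which), for a name from the list of things; names that differ only in an ending like _2 or _b are one class to them, and where a whole thing is asked for, a point or a joint stands for the part that bears it (a point fixed in the world has none). Each returns a list of dicts, best first, with "conf" (0 to 1); they miss things now and then, are a little off and sometimes report something else, mostly with a low value. They report only what shows in the picture. A call takes as long as a camera call. They do not tell look-alikes from the thing itself.
- imaging.cut_out(query, picture): "mask" (400x640 bool, what is visible of it) and "bbox" ([left, top, right, bottom] in pixels, round what is visible of it).
- imaging.spot_point(query, picture): "position" ([column, row] in pixels: a listed point, or the origin of a listed thing).
The state is a dict: "clock": time; "joint_pos": joint angles; "dq": joint speeds; "joint_efforts": joint torques, N m; "tool_pos": TCP position; "tcp_rot": TCP orientation; "contact_force": force on the tool from outside, world axes, zero at the start; "torque": the same for the moment, N m; "width": opening from 0.0 (shut) to 1.0 (fully open); "finger_force": force on a finger pad.
Only numpy, scipy, OpenCV 4.12 (cv2) and the standard library are available. Lean on these libraries where they do the work, as an engineer would, in place of code of your own. Each camera call takes 0.05 s, during which the arm holds its last target. There are 200 camera calls.

## Working session

There is one attempt and no reset: what is moved stays moved. The work goes in short steps, Python scripts to look and compute and a tool call to move; the robot and the scene stay as the last step left them, time stands still between calls to the robot, and variables do not carry over. Pictures are saved under pics/ and viewed, at most 10 in all, crops included, and the job is handed in when it is done.

Besides the shell and the picture viewer there is one more tool, called after ">>>" as name([rows], argument=value, ...), one row to a line, values as JSON. apply_moves: Moves the arm, as the interface text tells. Its arguments: {"type":"object","properties":{"targets":{"type":"array"},"gripper":{"type":"number"},"squeeze":{"type":"number"}},"required":["targets"]}

```bash
ls; mkdir -p pics; python3 - <<'E'
from rig import manip, imaging
import cv2,numpy as np
s=manip.get_state();print(s)
for n in("scene","top"):
    p=imaging.read_camera(n);cv2.imwrite(f"pics/{n}0.png",p["pixels"]);np.savez(f"{n}0.npz",**{k:p[k] for k in("pixels","range_z","fx","fy","cx","cy","pose")})
    for q in("jar_new","jar_a","rack","pusher_handle","shelf_edge","juice","eggs","cashbox"):
        print(n,q,[(np.round(d["position"]),round(d["conf"],2)) for d in imaging.spot_point(q,p)][:4])
E
```

```text
pics
{'clock': 0.0, 'joint_pos': array([ 1.34779353,  0.69004499, -0.19455232,  1.56632655,  0.1573409 ,
        0.90248929, -0.21507735]), 'dq': array([-5.00512150e-04, -9.83703254e-05,  8.22050816e-04, -6.16558480e-04,
        4.75557120e-04,  1.42550196e-03,  1.27991277e-04]), 'joint_efforts': array([-2.21307823e-04, -5.39609814e+01, -1.26629233e+00, -1.58545876e+01,
        9.18516191e-03,  9.61186626e-03, -1.70677200e-06]), 'tool_pos': array([ 158.5534884 , -603.92433022,  247.4515782 ]), 'tcp_rot': array([-3.13972834e+00,  1.34655385e-04,  2.56962794e-01]), 'contact_force': array([-0.56042136, -0.15467467, -0.17804948]), 'torque': array([-0.02051246,  0.04574228, -0.02524705]), 'finger_force': 0.0, 'width': 1.0005200498608058}
scene jar_new [(array([203., 284.]), 0.91), (array([218., 326.]), 0.8), (array([163., 277.]), 0.78), (array([169., 310.]), 0.64)]
scene jar_a [(array([276., 246.]), 0.83), (array([349., 149.]), 0.73)]
scene rack [(array([321., 224.]), 0.91)]
scene pusher_handle [(array([352., 176.]), 0.81)]
scene shelf_edge [(array([352., 151.]), 0.57)]
scene juice [(array([262., 345.]), 0.75)]
scene eggs [(array([362., 286.]), 0.81)]
scene cashbox [(array([393., 151.]), 0.65), (array([275., 249.]), 0.5)]
top jar_new [(array([442., 226.]), 0.96), (array([409., 230.]), 0.81), (array([373., 238.]), 0.75), (array([428., 257.]), 0.68)]
top jar_a [(array([350., 209.]), 0.6), (array([328., 210.]), 0.58)]
top rack [(array([300., 203.]), 0.71)]
top pusher_handle [(array([256., 196.]), 0.91)]
top shelf_edge [(array([255., 200.]), 0.78)]
top juice [(array([406., 159.]), 0.79)]
top eggs [(array([324., 132.]), 0.9), (array([407., 160.]), 0.54), (array([299., 203.]), 0.24)]
top cashbox [(array([174., 224.]), 0.86)]
```

View pics/scene0.png

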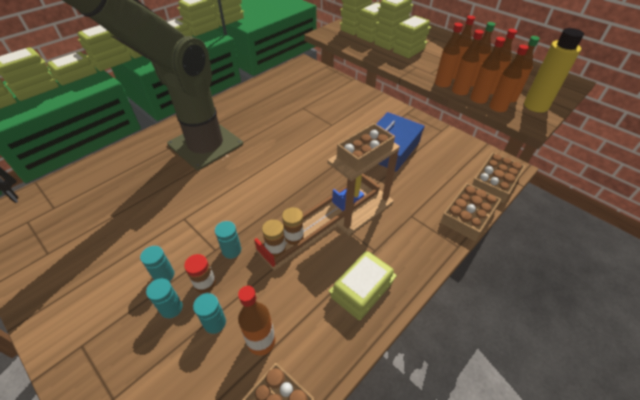

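View pics/top0.png

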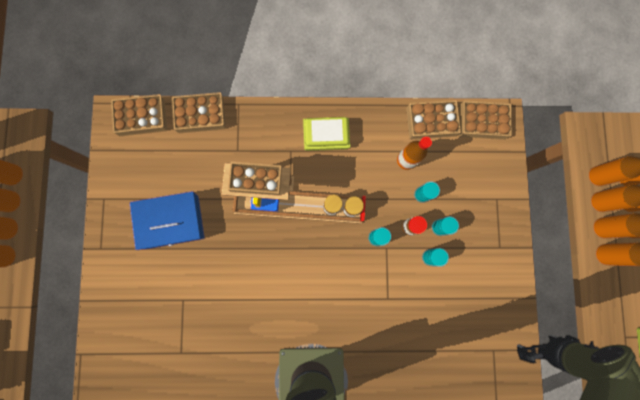

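The red-lidded jar is at top (416,225) / scene (198,268). It could be confused with the turquoise jars at top (380,237), (428,191), (446,226) and (436,257), or with the red juice cap at (425,143). I choose the one at (416,225). The rack lane runs from (235,205) to (365,210) in top.

```bash
cat > h.py <<'E'
import numpy as np,cv2
def cloud(p):
    z=p["range_z"].astype(float);h,w=z.shape;u,v=np.meshgrid(np.arange(w),np.arange(h))
    c=np.stack([(u-p["cx"])/p["fx"]*z,(v-p["cy"])/p["fy"]*z,z],-1)
    P=p["pose"];return c@P[:3,:3].T+P[:3,3]
E
python3 - <<'E'
import numpy as np,cv2
from h import *
for n in("top","scene"):
    p=np.load(n+"0.npz");W=cloud(p);hsv=cv2.cvtColor(p["pixels"],cv2.COLOR_BGR2HSV);H,S,V=[hsv[...,i].astype(int) for i in range(3)]
    ok=(p["range_z"]>0)&(np.abs(W[...,0])<1000)&(np.abs(W[...,1])<900)&(W[...,2]>5)&(W[...,2]<300)
    M={"red":((H<5)|(H>174))&(S>170)&(V>100),"teal":(H>82)&(H<98)&(S>120),"brass":(H>14)&(H<24)&(S>120)&(W[...,2]>95)&(W[...,2]<130)&(V>130),"blue":(H>104)&(H<120)&(S>150),"yellow":(H>22)&(H<33)&(S>170)}
    print(n,p["fx"],p["pose"][:3,3])
    for k,m in M.items():
        c,l,st,ce=cv2.connectedComponentsWithStats((m&ok).astype(np.uint8))
        for i in range(1,c):
            if st[i,4]>12:
                q=W[l==i];t=q[q[:,2]>np.percentile(q[:,2],95)-12]
                print(k,ce[i].round(),st[i,4],"med",np.median(q,0).round(),"top mid",((np.percentile(t,3,axis=0)+np.percentile(t,97,axis=0))/2).round(),"ext",(np.percentile(t,97,axis=0)-np.percentile(t,3,axis=0)).round())
p=np.load("top0.npz");c=cv2.resize(p["pixels"][150:270,220:460],None,fx=3,fy=3,interpolation=cv2.INTER_CUBIC);cv2.imwrite("pics/crop.png",c)
E
```

```text
top 437.13642583650517 [ 393.53277892   31.81525879 1464.98885261]
red [425. 143.] 112 med [ 718. -328.  245.] top mid [ 720. -330.  245.] ext [29. 29. 10.]
red [364. 199.] 19 med [ 581. -175.   59.] top mid [ 576. -175.   59.] ext [25.  6. 10.]
red [363. 215.] 43 med [ 526. -171.   59.] top mid [ 531. -170.   60.] ext [42. 10. 12.]
red [417. 224.] 244 med [ 493. -335.  105.] top mid [ 492. -336.  105.] ext [47. 48. 10.]
teal [427. 192.] 345 med [ 598. -371.  103.] top mid [ 601. -380.  105.] ext [46. 49. 11.]
teal [445. 226.] 369 med [ 489. -424.  103.] top mid [ 489. -436.  105.] ext [46. 49. 12.]
teal [380. 236.] 294 med [ 455. -215.  104.] top mid [ 455. -221.  105.] ext [46. 48. 10.]
teal [435. 257.] 356 med [ 391. -389.  103.] top mid [ 391. -398.  105.] ext [43. 47. 11.]
brass [406. 157.] 21 med [ 705. -301.  121.] top mid [ 706. -305.  122.] ext [29. 16. 13.]
brass [333. 204.] 253 med [555. -69. 116.] top mid [557. -68. 117.] ext [47. 47. 11.]
brass [354. 206.] 255 med [ 549. -135.  116.] top mid [ 550. -135.  116.] ext [48. 47. 10.]
blue [166. 220.] 2948 med [511. 456.  77.]
[... 482 characters left out ...]
257 med [ 727. -330.  246.] top mid [ 724. -329.  243.] ext [28. 28. 10.]
teal [225. 231.] 299 med [ 466. -223.  105.] top mid [ 461. -221.  105.] ext [46. 44.  6.]
teal [160. 282.] 1297 med [ 485. -421.  102.] top mid [ 446. -418.  102.] ext [142.  77.  10.]
teal [209. 311.] 751 med [ 620. -383.  103.] top mid [ 606. -380.  103.] ext [49. 45.  9.]
brass [292. 215.] 257 med [560. -68. 117.] top mid [560. -68. 117.] ext [47. 47.  6.]
brass [272. 228.] 275 med [ 555. -134.  117.] top mid [ 554. -134.  117.] ext [47. 47.  5.]
blue [402. 130.] 568 med [535. 499.  79.] top mid [514. 489.  78.] ext [139. 124.   6.]
blue [341. 194.] 29 med [562. 113.  68.] top mid [573. 110.  72.] ext [28.  6.  7.]
```

View pics/crop.png

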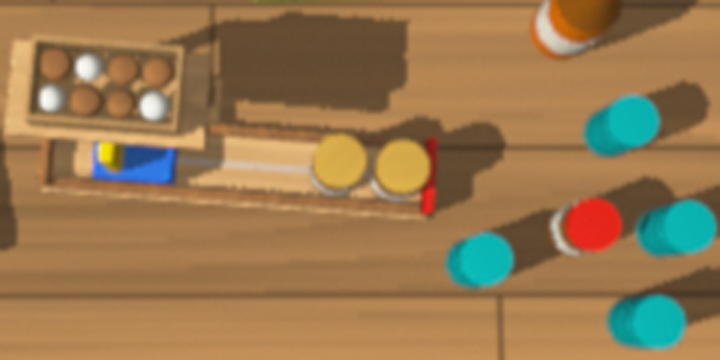

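The crop confirms the choice: the one red lid is at crop (592,224), with a white label. The two brass jars are by the red stop and the blue pusher with its yellow bar is under the shelf. Next I need the rack's pose from the rail tops.

```bash
cat > rack.py <<'E'
import numpy as np
from h import *
from scipy.optimize import minimize
Q=[]
for n in("top","scene"):
    p=np.load(n+"0.npz");W=cloud(p).reshape(-1,3)
    m=(abs(W[:,2]-31)<4)&(W[:,0]>490)&(W[:,0]<625)&(W[:,1]>-165)&(W[:,1]<235)
    q=W[m];Q.append(q)
    # score: points in either rail strip |x|=36 +-5
    for name,q in((n,q),):
        def f(t):
            c,s=np.cos(t[1]),np.sin(t[1]); x=(q[:,0]-t[0])*c+(q[:,1])*s
            d=abs(abs(x)-36); return np.minimum(d,12).mean()
        best=min(((f((a,b)),a,b) for a in np.arange(540,580,1) for b in np.radians(np.arange(-6,6,.25))))
        print(name,len(q),best[0],"x at y=0:",best[1],"yaw deg",np.degrees(best[2]))
E
python3 rack.py
```

```text
top 539 4.198325950887684 x at y=0: 562 yaw deg -4.25
scene 669 4.169077613595624 x at y=0: 565 yaw deg -4.25
```

```bash
cat >> h.py <<'E'
from scipy.spatial.transform import Rotation as R
import sys,json
def plan(pos,rpy,n):
    """rows from measured pose to pos (mm), rpy (deg)"""
    from rig import manip
    s=manip.get_state();p=np.array(s["tool_pos"]);r=R.from_euler("xyz",s["tcp_rot"]);g=R.from_euler("xyz",rpy,degrees=True)
    rv=(r.inv()*g).as_rotvec()/n;d=(np.array(pos)-p)/n
    print("t",round(s["clock"],2),"at",p.round(1),np.degrees(s["tcp_rot"]).round(1),"F",np.round(s["contact_force"],1),"w",round(s["width"],2),"q",np.round(s["joint_pos"],2))
    rows=[]
    for i in range(n):
        rows.append([(r.inv().apply(d)/1000).round(4).tolist(),np.degrees(rv).round(2).tolist()]);r=r*R.from_rotvec(rv)
    print("per row mm",np.linalg.norm(d).round(1),"deg",np.degrees(np.linalg.norm(rv)).round(2));print(json.dumps(rows))
E
cat > p.py <<'E'
import sys;from h import plan
a=list(map(float,sys.argv[1:]));plan(a[:3],a[3:6],int(a[6]))
E
python3 p.py 494 -336 235 180 0 85.75 12
```

```text
t 0.9 at [ 158.8 -604.5  248.3] [180.   -0.   14.7] F [-0.8 -0.5 -0. ] w 1.0 q [ 1.35  0.69 -0.19  1.57  0.16  0.9  -0.22]
per row mm 35.8 deg 5.92
[[[0.0327, -0.0145, 0.0011], [0.0, 0.0, -5.92]], [[0.034, -0.0111, 0.0011], [0.0, 0.0, -5.92]], [[0.035, -0.0075, 0.0011], [0.0, 0.0, -5.92]], [[0.0356, -0.0039, 0.0011], [0.0, 0.0, -5.92]], [[0.0358, -0.0002, 0.0011], [0.0, 0.0, -5.92]], [[0.0356, 0.0035, 0.0011], [0.0, 0.0, -5.92]], [[0.0351, 0.0072, 0.0011], [0.0, 0.0, -5.92]], [[0.0341, 0.0107, 0.0011], [0.0, 0.0, -5.92]], [[0.0329, 0.0142, 0.0011], [0.0, 0.0, -5.92]], [[0.0312, 0.0175, 0.0011], [0.0, 0.0, -5.92]], [[0.0292, 0.0206, 0.0011], [0.0, 0.0, -5.92]], [[0.027, 0.0235, 0.0011], [0.0, 0.0, -5.92]]]
```

>>> apply_moves([
  [[0.033,-0.0145,0.001],[0,0,-5.9]],
  [[0.034,-0.011,0.001],[0,0,-5.9]],
  [[0.035,-0.0075,0.001],[0,0,-5.9]],
  [[0.0355,-0.004,0.001],[0,0,-5.9]],
  [[0.036,0,0.001],[0,0,-5.9]],
  [[0.0355,0.0035,0.001],[0,0,-5.9]],
  [[0.035,0.007,0.001],[0,0,-5.9]],
  [[0.034,0.0105,0.001],[0,0,-5.9]],
  [[0.033,0.014,0.001],[0,0,-5.9]],
  [[0.031,0.0175,0.001],[0,0,-5.9]],
  [[0.029,0.0205,0.001],[0,0,-5.9]],
  [[0.027,0.0235,0.001],[0,0,-5.9]],
], gripper=0, squeeze=40)

```text
clock: 2.1
tool_pos: [495.0, -336.1, 236.4]
tcp_rot: [3.141, 0.001, 1.496]
contact_force: [0.4, -0.1, -0.3]
width: 1.0
finger_force: 0.0
```

```bash
cat >> h.py <<'E'
def wrist_pts(p,s):
    """world points of the wrist picture; s = state"""
    z=p["range_z"].astype(float);h,w=z.shape;u,v=np.meshgrid(np.arange(w),np.arange(h))
    x=(u-p["cx"])/p["fx"];y=(v-p["cy"])/p["fy"];th=np.hypot(x,y)+1e-9;k=np.tan(np.minimum(th,1.45))/th
    c=np.stack([x*k*z,y*k*z,z],-1);T=p["tool_from_camera"];c=c@T[:3,:3].T+T[:3,3]
    W=R.from_euler("xyz",s["tcp_rot"]).apply(c.reshape(-1,3)).reshape(c.shape)+s["tool_pos"]
    W[z<=0]=np.nan;return W
def blobs(p,W,masks,zmin=5,zmax=300):
    hsv=cv2.cvtColor(p["pixels"],cv2.COLOR_BGR2HSV);H,S,V=[hsv[...,i].astype(int) for i in range(3)]
    M={"red":((H<5)|(H>174))&(S>170)&(V>100),"teal":(H>82)&(H<98)&(S>120),"brass":(H>14)&(H<24)&(S>120)&(W[...,2]>95)&(W[...,2]<130)&(V>130),"blue":(H>104)&(H<120)&(S>150),"yellow":(H>22)&(H<33)&(S>170)}
    for k in masks:
        m=M[k]&(W[...,2]>zmin)&(W[...,2]<zmax)
        c,l,st,ce=cv2.connectedComponentsWithStats(m.astype(np.uint8))
        for i in range(1,c):
            if st[i,4]>25:
                q=W[l==i];t=q[q[:,2]>np.percentile(q[:,2],90)-8]
                print(k,ce[i].round(),st[i,4],"top mid",((np.percentile(t,2,axis=0)+np.percentile(t,98,axis=0))/2).round(1),"ext",(np.percentile(t,98,axis=0)-np.percentile(t,2,axis=0)).round())
E
python3 - <<'E'
from h import *;from rig import manip,imaging
s=manip.get_state();p=imaging.read_camera("wrist");cv2.imwrite("pics/w1.png",p["pixels"]);W=wrist_pts(p,s);blobs(p,W,["red","teal","brass"])
plan([494,-336,150],[180,0,85.75],4)
E
```

```text
red [368.  10.] 700 top mid [ 549.5 -170.    58.4] ext [76. 12.  4.]
red [323. 186.] 3039 top mid [ 492.8 -333.   103.5] ext [48. 50.  3.]
red [632. 204.] 543 top mid [ 707.8 -323.3  235.7] ext [ 8. 18. 12.]
teal [272.  60.] 3585 top mid [ 457.  -219.8  103.6] ext [49. 49.  3.]
teal [430. 212.] 3758 top mid [ 600.9 -377.7  101.9] ext [49. 50.  7.]
teal [238. 234.] 2879 top mid [ 409.2 -369.9  165.9] ext [ 84.  89. 137.]
teal [328. 266.] 3679 top mid [ 490.1 -432.3  101.6] ext [49. 49.  7.]
brass [534. 153.] 853 top mid [ 702.7 -311.7  124.4] ext [31. 35. 11.]
t 2.15 at [ 501.4 -329.3  236.8] [179.6  -0.3  86.5] F [5.6 3.7 0.2] w 1.0 q [ 0.8   0.7  -0.51  1.65  0.41  0.89  0.07]
per row mm 21.9 deg 0.22
[[[-0.0019, -0.0019, 0.0217], [0.1, -0.08, 0.18]], [[-0.0019, -0.0019, 0.0217], [0.1, -0.08, 0.18]], [[-0.0018, -0.0018, 0.0217], [0.1, -0.08, 0.18]], [[-0.0018, -0.0018, 0.0217], [0.1, -0.08, 0.18]]]
```

>>> apply_moves([
  [[0,0,0],[0,0,0]],
  [[0,0,0],[0,0,0]],
  [[0,0,0],[0,0,0]],
  [[0,0,0],[0,0,0]],
])

```text
clock: 2.55
tool_pos: [492.8, -338.2, 236.3]
tcp_rot: [-3.141, 0.001, 1.49]
contact_force: [0.5, 0.4, 0.1]
width: 0.998
finger_force: 0.0
```

```bash
python3 - <<'E'
from h import *;from rig import manip,imaging
s=manip.get_state();p=imaging.read_camera("wrist");W=wrist_pts(p,s);blobs(p,W,["red","teal"])
plan([494,-335,150],[180,0,85.75],4)
E
```

```text
red [369.   7.] 685 top mid [ 549.6 -170.1   58.5] ext [76. 12.  4.]
red [326. 184.] 3059 top mid [ 492.7 -333.1  103.5] ext [48. 50.  3.]
red [633. 199.] 441 top mid [ 708.7 -323.2  233.3] ext [ 9. 18. 11.]
teal [274.  58.] 3590 top mid [ 457.  -220.   103.7] ext [49. 49.  3.]
teal [433. 210.] 3782 top mid [ 600.9 -377.7  101.7] ext [50. 50.  7.]
teal [240. 234.] 2971 top mid [ 408.3 -372.8  165.4] ext [ 82.  87. 136.]
teal [331. 264.] 3681 top mid [ 490.3 -432.2  101.5] ext [49. 50.  7.]
t 2.6 at [ 493.1 -337.9  236.3] [-180.     0.    85.4] F [-0.4  0.3  0.3] w 1.0 q [ 0.81  0.7  -0.5   1.65  0.41  0.89  0.06]
per row mm 21.6 deg 0.09
[[[0.0008, 0.0002, 0.0216], [-0.01, 0.01, -0.09]], [[0.0008, 0.0002, 0.0216], [-0.01, 0.01, -0.09]], [[0.0008, 0.0002, 0.0216], [-0.01, 0.01, -0.09]], [[0.0008, 0.0002, 0.0216], [-0.01, 0.01, -0.09]]]
```

>>> apply_moves([
  [[0.002,0,0.022],[0,0,0]],
  [[0.002,0,0.022],[0,0,0]],
  [[0,0,0.022],[0,0,0]],
  [[0,0,0.022],[0,0,0]],
  [[0,0,0.022],[0,0,0]],
  [[0,0,0.02],[0,0,0]],
  [[0,0,0.02],[0,0,0]],
  [[0,0,0.01],[0,0,0]],
  [[0,0,0],[0,0,0]],
  [[0,0,0],[0,0,0]],
])

```text
clock: 3.6
tool_pos: [494.6, -333.2, 76.9]
tcp_rot: [3.141, 0.0, 1.492]
contact_force: [0.3, -0.3, -0.7]
width: 1.0
finger_force: 0.0
```

>>> apply_moves([
  [[0,0,0],[0,0,0]],
  [[0,0,0],[0,0,0]],
  [[0,0,0],[0,0,0]],
  [[0,0,0],[0,0,0]],
  [[0,0,0],[0,0,0]],
  [[0,0,0],[0,0,0]],
  [[0,0,0],[0,0,0]],
  [[0,0,0],[0,0,0]],
  [[0,0,0],[0,0,0]],
  [[0,0,0],[0,0,0]],
], gripper=1, squeeze=40)

```text
clock: 4.6
tool_pos: [494.5, -333.2, 77.3]
tcp_rot: [3.141, 0.001, 1.492]
contact_force: [-0.9, -0.2, 5.3]
width: 0.642
finger_force: 41.4
```

>>> apply_moves([
  [[0,0,-0.01],[0,0,0]],
  [[0,0,-0.015],[0,0,0]],
  [[0,0,-0.02],[0,0,0]],
  [[0,0,-0.025],[0,0,0]],
  [[0,0,-0.025],[0,0,0]],
  [[0,0,-0.025],[0,0,0]],
  [[0,0,-0.015],[0,0,0]],
  [[0,0,-0.008],[0,0,0]],
  [[0,0,0],[0,0,0]],
])

```text
clock: 5.5
tool_pos: [494.8, -333.0, 220.7]
tcp_rot: [3.139, 0.001, 1.492]
contact_force: [0.6, 1.0, -3.7]
width: 0.646
finger_force: 43.1
```

```bash
python3 - <<'E'
from h import *;from rig import manip,imaging
s=manip.get_state();p=imaging.read_camera("wrist");cv2.imwrite("pics/w2.png",p["pixels"]);print(p["tool_from_camera"].round(2));W=wrist_pts(p,s);blobs(p,W,["red"])
print(s["width"],s["finger_force"]);plan([561,-30,225],[180,0,85.75],12)
E
```

```text
[[   0.     -0.95   -0.3    77.19]
 [   1.      0.      0.     -1.39]
 [  -0.     -0.3     0.95 -124.46]
 [   0.      0.      0.      1.  ]]
red [369.   8.] 772 top mid [ 549.5 -170.    58.5] ext [76. 12.  4.]
red [637. 217.] 82 top mid [ 706.2 -325.8  224.5] ext [ 5. 12.  6.]
red [325. 288.] 12138 top mid [ 493.6 -327.9  245.1] ext [49. 42.  7.]
0.6464117829941612 43.07847261428833
t 5.55 at [ 494.1 -332.8  219.6] [180.    0.   85.5] F [-0.4  0.2 -2.6] w 0.65 q [ 0.79  0.72 -0.49  1.68  0.43  0.85  0.04]
per row mm 25.8 deg 0.02
[[[0.0256, 0.0036, -0.0005], [0.0, 0.0, -0.02]], [[0.0256, 0.0036, -0.0005], [0.0, 0.0, -0.02]], [[0.0256, 0.0036, -0.0005], [0.0, 0.0, -0.02]], [[0.0256, 0.0036, -0.0005], [0.0, 0.0, -0.02]], [[0.0256, 0.0036, -0.0005], [0.0, 0.0, -0.02]], [[0.0256, 0.0036, -0.0005], [0.0, 0.0, -0.02]], [[0.0256, 0.0036, -0.0005], [0.0, 0.0, -0.02]], [[0.0256, 0.0036, -0.0005], [0.0, 0.0, -0.02]], [[0.0256, 0.0037, -0.0005], [0.0, 0.0, -0.02]], [[0.0256, 0.0037, -0.0005], [0.0, 0.0, -0.02]], [[0.0256, 0.0037, -0.0005], [0.0, 0.0, -0.02]], [[0.0256, 0.0037, -0.0004], [0.0, 0.0, -0.02]]]
```

View pics/w2.png

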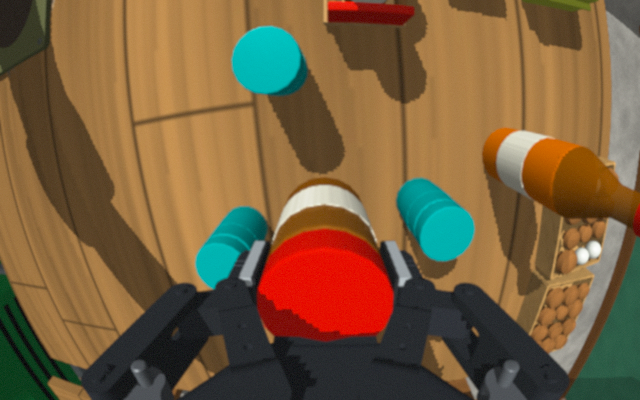

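The jar is held centred between the pads (lid at 325,288), with the red stop at (369,8). The camera sits on tool +x, so I turn about 45° more to keep it clear of the shelf.

```bash
python3 p.py 562.5 -1 225 180 0 130.75 12
```

```text
t 5.55 at [ 494.1 -332.8  219.6] [180.    0.   85.5] F [-0.4  0.2 -2.6] w 0.65 q [ 0.79  0.72 -0.49  1.68  0.43  0.85  0.04]
per row mm 28.2 deg 3.77
[[[0.028, 0.0035, -0.0005], [0.0, 0.0, -3.77]], [[0.0277, 0.0054, -0.0005], [0.0, 0.0, -3.77]], [[0.0273, 0.0072, -0.0005], [0.0, 0.0, -3.77]], [[0.0268, 0.0089, -0.0005], [0.0, 0.0, -3.77]], [[0.0261, 0.0107, -0.0005], [0.0, 0.0, -3.77]], [[0.0254, 0.0124, -0.0005], [0.0, 0.0, -3.77]], [[0.0245, 0.014, -0.0005], [0.0, 0.0, -3.77]], [[0.0235, 0.0156, -0.0005], [0.0, 0.0, -3.77]], [[0.0225, 0.0171, -0.0005], [0.0, 0.0, -3.77]], [[0.0213, 0.0186, -0.0005], [0.0, 0.0, -3.77]], [[0.02, 0.0199, -0.0004], [0.0, 0.0, -3.77]], [[0.0187, 0.0212, -0.0004], [0.0, 0.0, -3.77]]]
```

>>> apply_moves([
  [[0.028,0.0035,-0.0005],[0,0,-3.8]],
  [[0.0277,0.0054,-0.0005],[0,0,-3.8]],
  [[0.0273,0.0072,-0.0005],[0,0,-3.8]],
  [[0.0268,0.009,-0.0005],[0,0,-3.8]],
  [[0.026,0.0107,-0.0005],[0,0,-3.8]],
  [[0.0254,0.0124,-0.0005],[0,0,-3.8]],
  [[0.0245,0.014,-0.0005],[0,0,-3.8]],
  [[0.0235,0.0156,-0.0005],[0,0,-3.8]],
  [[0.0225,0.017,-0.0005],[0,0,-3.8]],
  [[0.021,0.0186,-0.0005],[0,0,-3.8]],
  [[0.014,0.014,0],[0,0,-2.5]],
  [[0.012,0.013,0],[0,0,-2.5]],
])

```text
clock: 6.75
tool_pos: [557.7, -18.4, 223.3]
tcp_rot: [-3.14, -0.001, 2.246]
contact_force: [-0.5, -0.9, -3.0]
width: 0.649
finger_force: 43.1
```

>>> apply_moves([
  [[0.008,0.008,0],[0,0,-1.5]],
  [[0.005,0.005,0],[0,0,-0.8]],
  [[0,0,0],[0,0,0]],
  [[0,0,0],[0,0,0]],
  [[0,0,0],[0,0,0]],
  [[0,0,0],[0,0,0]],
  [[0,0,0],[0,0,0]],
])

```text
clock: 7.45
tool_pos: [560.1, -2.2, 224.3]
tcp_rot: [-3.141, 0.0, 2.282]
contact_force: [-0.3, 0.0, -3.2]
width: 0.647
finger_force: 43.1
```

```bash
python3 - <<'E'
from h import *;from rig import manip,imaging
s=manip.get_state();p=imaging.read_camera("wrist");cv2.imwrite("pics/w3.png",p["pixels"]);W=wrist_pts(p,s);np.savez("w3.npz",W=W,px=p["pixels"]);blobs(p,W,["red","brass","blue"])
q=W.reshape(-1,3);q=q[(abs(q[:,2]-31)<4)&(q[:,0]>490)&(q[:,0]<625)&(q[:,1]>-160)&(q[:,1]<230)]
def f(a,b):
    x=(q[:,0]-a)*np.cos(b)+q[:,1]*np.sin(b);return np.minimum(abs(abs(x)-36),12).mean()
print(len(q),min((f(a,b),a,np.degrees(b)) for a in np.arange(550,576,.5) for b in np.radians(np.arange(-6,0,.25))))
p=imaging.read_camera("top");W=cloud(p);blobs(p,W,["red"])
p=imaging.read_camera("scene");W=cloud(p);blobs(p,W,["red"])
plan([562.5,0,150],[180,0,130.75],5)
E
```

```text
red [325. 288.] 12181 top mid [5.570e+02 3.000e-01 2.487e+02] ext [48. 47.  7.]
red [208. 258.] 283 top mid [ 517.8 -165.8   55.8] ext [15.  9.  8.]
brass [262. 231.] 645 top mid [539.3 -62.1 113.4] ext [17. 35.  7.]
brass [218. 273.] 520 top mid [ 531.8 -127.6  113.5] ext [14. 36.  7.]
blue [422.  84.] 3091 top mid [570.2 111.1  67.8] ext [51. 10.  8.]
6179 (np.float64(4.74460147594698), np.float64(562.5), np.float64(-4.5))
red [425. 142.] 110 top mid [ 719.7 -330.2  246.3] ext [29. 28.  8.]
red [470.  19.] 50 top mid [ 401.7 1095.2  258.9] ext [28. 26. 10.]
red [458.  27.] 59 top mid [403.1 995.3 258.6] ext [27. 32.  9.]
red [512.  33.] 54 top mid [ 582.2 1094.9  259. ] ext [27. 27.  9.]
red [478.  34.] 65 top mid [490.6 997.1 258.8] ext [30. 34. 10.]
red [500.  41.] 72 top mid [581.8 999.3 258.4] ext [28. 36. 10.]
red [523.  49.] 69 top mid [672.1 997.2 259. ] ext [28. 32.  8.]
red [308. 169.] 314 top mid [563.   -7.2 263.2] ext [50. 45. 34.]
red [264. 252.] 166 top mid [ 553.6 -171.    58.2] ext [75. 12.  9.]
red [247. 295.] 272 top mid [ 723.4 -328.4  243.9] ext [29. 29.  8.]
t 7.6 at [560.1  -1.8 224.3] [-180.     0.   130.8] F [ 0.2  0.2 -2.6] w 0.65 q [ 0.31  0.71 -0.68  1.78  0.56  0.86  0.09]
per row mm 14.9 deg 0.01
[[[-0.0, 0.0006, 0.0149], [-0.0, 0.0, 0.01]], [[-0.0, 0.0006, 0.0149], [-0.0, 0.0, 0.01]], [[-0.0, 0.0006, 0.0149], [-0.0, 0.0, 0.01]], [[-0.0, 0.0006, 0.0149], [-0.0, 0.0, 0.01]], [[-0.0, 0.0006, 0.0149], [-0.0, 0.0, 0.01]]]
```

View pics/w3.png

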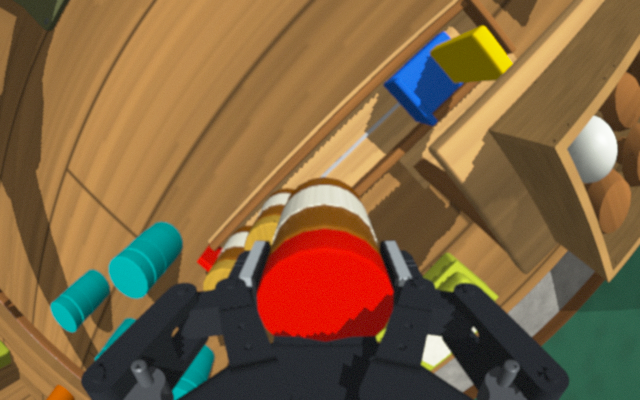

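The jar hangs over the lane at (325,270), with free floor between it and the blue pusher at (420,85). Lateral fit is ±3 mm, so I'll check the lane cross-section before lowering.

```bash
python3 - <<'E'
from h import *
W=np.load("w3.npz")["W"].reshape(-1,3)
b=np.radians(4.3);x=W[:,0]*np.cos(b)-W[:,1]*np.sin(b)   # rack x offset at y=0
for lo,hi in((10,50),(50,80),(80,100)):
    m=(W[:,1]>lo)&(W[:,1]<hi)&(abs(x-562)<60)&(W[:,2]<45)
    bins=np.arange(510,616,2);print(lo,[(int(a),int(np.median(W[m][(x[m]>=a)&(x[m]<a+2),2]))) for a in bins if ((x[m]>=a)&(x[m]<a+2)).sum()>3])
# lid circle fit (red rim pts), tool-y position
E
```

```text
10 [(510, -1), (512, -1), (514, 0), (516, 10), (518, 10), (520, 29), (522, 30), (524, 30), (526, 30), (528, 30), (530, 11), (532, 10), (534, 10), (536, 10), (538, 10), (540, 11), (542, 10), (544, 11), (546, 10), (548, 10), (550, 10), (552, 11), (554, 10), (556, 10), (558, 11), (560, 11), (562, 11), (564, 10), (566, 10), (568, 11), (570, 10), (572, 10), (574, 10), (576, 11), (578, 10), (580, 10), (582, 10), (584, 10), (586, 10), (588, 10), (590, 11), (592, 25), (594, 30), (596, 30), (598, 30), (600, 30), (610, -1), (612, -1), (614, -1)]
50 [(510, -1), (512, -1), (514, 0), (516, 9), (518, 11), (520, 29), (522, 30), (524, 31), (526, 30), (528, 30), (530, 10), (532, 10), (534, 10), (536, 10), (538, 10), (540, 10), (542, 10), (544, 10), (546, 10), (548, 11), (550, 11), (552, 10), (554, 10), (556, 10), (558, 11), (560, 11), (562, 11), (564, 10), (566, 10), (568, 10), (570, 10), (572, 10), (574, 10), (576, 11), (578, 11), (580, 10), (582, 10), (584, 10), (586, 10), (588, 11), (590, 11), (592, 24), (594, 30), (596, 30), (598, 31), (600, 30), (608, 10), (610, 10), (612, 10), (614, 10)]
80 [(510, 0), (512, -1), (514, 0), (516, 9), (518, 10), (520, 29), (522, 30), (524, 30), (526, 31), (528, 30), (530, 11), (532, 10), (534, 11), (536, 10), (538, 10), (540, 10), (542, 10), (544, 10), (546, 11), (548, 11), (550, 10), (552, 10), (554, 10), (556, 10), (558, 11), (560, 11), (562, 11), (564, 11), (566, 10), (568, 10), (570, 10), (572, 10), (574, 10), (576, 10), (578, 11), (580, 11), (582, 10), (584, 11), (586, 10), (588, 10), (590, 11), (592, 23), (594, 30), (596, 31), (598, 30), (600, 30), (606, 10), (608, 10), (610, 11), (612, 10), (614, 10)]
```

>>> apply_moves([
  [[-0.0014,0.0029,0.01],[0,0,0]],
  [[0,0,0.02],[0,0,0]],
  [[0,0,0.02],[0,0,0]],
  [[0,0,0.02],[0,0,0]],
  [[0,0,0.015],[0,0,0]],
  [[0,0,0.01],[0,0,0]],
  [[0,0,0.01],[0,0,0]],
  [[0,0,0.005],[0,0,0]],
  [[0,0,0],[0,0,0]],
  [[0,0,0],[0,0,0]],
  [[0,0,0],[0,0,0]],
  [[0,0,0],[0,0,0]],
])

```text
clock: 8.8
tool_pos: [563.6, -0.7, 114.8]
tcp_rot: [3.141, 0.001, 2.283]
contact_force: [-0.6, 0.3, -3.0]
width: 0.646
finger_force: 43.2
```

```bash
python3 - <<'E'
from h import *;from rig import manip,imaging
s=manip.get_state()
p=imaging.read_camera("scene");W=cloud(p);blobs(p,W,["brass","red"])
p=imaging.read_camera("top");W=cloud(p);blobs(p,W,["red","brass"],zmax=200)
print(s["tool_pos"],s["contact_force"])
c=cv2.resize(imaging.read_camera("scene")["pixels"][140:270,230:400],None,fx=4,fy=4,interpolation=cv2.INTER_CUBIC);cv2.imwrite("pics/s4.png",c)
E
```

```text
brass [287. 216.] 46 top mid [551.8 -78.9 116.9] ext [16. 27.  6.]
brass [271. 228.] 223 top mid [ 551.5 -136.3  117. ] ext [46. 44.  5.]
red [470.  19.] 50 top mid [ 401.9 1098.1  258.2] ext [29. 29.  8.]
red [458.  27.] 60 top mid [401.8 997.1 257.5] ext [29. 32.  9.]
red [478.  34.] 64 top mid [491.3 997.  258.3] ext [28. 35.  9.]
red [511.  33.] 57 top mid [ 582.  1092.7  258.2] ext [29. 31.  8.]
red [500.  41.] 74 top mid [580.7 996.9 258.5] ext [27. 33.  9.]
red [523.  49.] 76 top mid [671.  996.9 257.8] ext [29. 28.  9.]
red [310. 199.] 254 top mid [567.3  -6.9 155.3] ext [47. 44. 34.]
red [264. 252.] 167 top mid [ 553.2 -170.9   58.6] ext [76. 12.  8.]
red [247. 295.] 266 top mid [ 723.5 -328.3  243.9] ext [29. 29.  9.]
brass [614. 172.] 161 top mid [ 661.  -982.8  124.3] ext [57. 36. 11.]
brass [616. 199.] 157 top mid [ 572.3 -980.3  124.3] ext [60. 33. 11.]
brass [618. 226.] 154 top mid [ 483.9 -974.7  124. ] ext [53. 21. 12.]
brass [621. 254.] 154 top mid [ 395.3 -971.2  124.8] ext [49. 17. 10.]
[563.6341588   -0.67220398 114.82769322] [-0.55577263  0.34861444 -3.04503418]
```

View pics/s4.png

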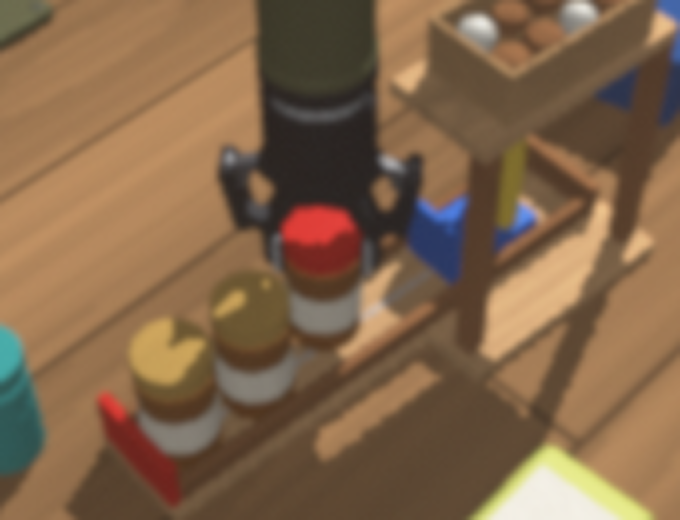

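The jar hangs level over the lane (crop 320,270), clear of jar_b (250,340) and the pusher (440,230). Lowering.

>>> apply_moves([
  [[0,-0.0005,0.005],[0,0,0]],
  [[0,0,0.005],[0,0,0]],
  [[0,0,0.004],[0,0,0]],
  [[0,0,0.003],[0,0,0]],
  [[0,0,0.003],[0,0,0]],
  [[0,0,0.002],[0,0,0]],
  [[0,0,0],[0,0,0]],
  [[0,0,0],[0,0,0]],
])

```text
clock: 9.75
tool_pos: [563.0, -1.0, 92.3]
tcp_rot: [3.141, 0.0, 2.283]
contact_force: [0.5, -0.7, -3.4]
width: 0.645
finger_force: 43.2
```

>>> apply_moves([
  [[0,0,0.001],[0,0,0]],
  [[0,0,0.001],[0,0,0]],
  [[0,0,0.001],[0,0,0]],
  [[0,0,0],[0,0,0]],
  [[0,0,0],[0,0,0]],
])

```text
clock: 10.25
tool_pos: [562.9, -1.0, 89.4]
tcp_rot: [3.142, 0.0, 2.283]
contact_force: [-0.5, -0.8, -0.6]
width: 0.645
finger_force: 43.3
```

Touching the floor (weight taken off). Release.

>>> apply_moves([
  [[0,0,0],[0,0,0]],
  [[0,0,0],[0,0,0]],
  [[0,0,0],[0,0,0]],
  [[0,0,0],[0,0,0]],
  [[0,0,0],[0,0,0]],
  [[0,0,0],[0,0,0]],
  [[0,0,0],[0,0,0]],
  [[0,0,0],[0,0,0]],
  [[0,0,0],[0,0,0]],
  [[0,0,0],[0,0,0]],
], gripper=0)

```text
clock: 11.25
tool_pos: [562.9, -1.0, 89.3]
tcp_rot: [-3.142, 0.0, 2.283]
contact_force: [-0.2, 0.1, 0.2]
width: 1.004
finger_force: 0.0
```

>>> apply_moves([
  [[0,0,-0.01],[0,0,0]],
  [[0,0,-0.02],[0,0,0]],
  [[0,0,-0.025],[0,0,0]],
  [[0,0,-0.025],[0,0,0]],
  [[0,0,-0.025],[0,0,0]],
  [[0,0,-0.025],[0,0,0]],
  [[0,0,-0.02],[0,0,0]],
  [[0,0,0],[0,0,0]],
  [[0,0,0],[0,0,0]],
])

```text
clock: 12.15
tool_pos: [562.8, -1.1, 239.7]
tcp_rot: [3.141, 0.001, 2.283]
contact_force: [-0.3, -0.1, -0.3]
width: 0.998
finger_force: 0.0
```

```bash
python3 - <<'E'
from h import *;from rig import manip,imaging
s=manip.get_state();p=imaging.read_camera("wrist");W=wrist_pts(p,s);blobs(p,W,["red","brass","blue","yellow"])
cv2.imwrite("pics/w5.png",p["pixels"])
plan([390,120,240],[180,0,175],12)
E
```

```text
red [324. 192.] 3190 top mid [561.   -1.3 115.5] ext [49. 49.  3.]
red [210. 250.] 238 top mid [ 517.4 -100.3  147.6] ext [ 14. 139. 191.]
brass [270. 247.] 3688 top mid [557.3 -87.  113.8] ext [48. 94.  7.]
blue [415.  83.] 2819 top mid [570.  111.3  67.8] ext [52. 10.  9.]
yellow [462.  56.] 2483 top mid [570.3 171.8 134.1] ext [33. 16.  9.]
yellow [459. 262.] 26 top mid [769.7  21.8  35.5] ext [32.  5.  5.]
yellow [471. 286.] 193 top mid [797.6  15.4  65. ] ext [70.  8.  7.]
yellow [484. 285.] 41 top mid [836.6  23.9  43.3] ext [36.  5. 18.]
t 12.2 at [562.3  -1.3 239. ] [-179.9   -0.   130.8] F [-0.   0.2 -1. ] w 1.0 q [ 0.32  0.69 -0.69  1.75  0.55  0.9   0.1 ]
per row mm 17.6 deg 3.68
[[[0.017, -0.0043, -0.0001], [-0.0, -0.0, -3.68]], [[0.0173, -0.0032, -0.0001], [-0.0, -0.0, -3.68]], [[0.0174, -0.002, -0.0001], [-0.0, -0.0, -3.68]], [[0.0175, -0.0009, -0.0001], [-0.0, -0.0, -3.68]], [[0.0176, 0.0002, -0.0001], [-0.0, -0.0, -3.68]], [[0.0175, 0.0013, -0.0001], [-0.0, -0.0, -3.68]], [[0.0174, 0.0025, -0.0001], [-0.0, -0.0, -3.68]], [[0.0172, 0.0036, -0.0001], [-0.0, -0.0, -3.68]], [[0.0169, 0.0047, -0.0001], [-0.0, -0.0, -3.68]], [[0.0166, 0.0057, -0.0001], [-0.0, -0.0, -3.68]], [[0.0162, 0.0068, -0.0001], [-0.0, -0.0, -3.68]], [[0.0157, 0.0078, -0.0001], [-0.0, -0.0, -3.68]]]
```

View pics/w5.png

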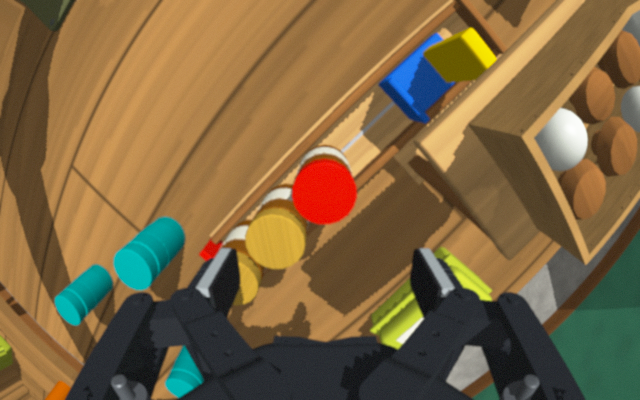

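The red jar stands in the lane at (324,192), lid at the expected height. jar_b is at (275,235), the pusher at (415,83), and the handle top at (462,56), about (575,171) in the world. I'll back out on the -x side with the camera turned to -x, then tilt.

```bash
python3 p.py 430 80 270 180 0 175.7 12
```

```text
t 12.2 at [562.3  -1.3 239. ] [-179.9   -0.   130.8] F [-0.   0.2 -1. ] w 1.0 q [ 0.32  0.69 -0.69  1.75  0.55  0.9   0.1 ]
per row mm 13.2 deg 3.74
[[[0.0123, -0.0039, -0.0026], [-0.0, -0.0, -3.74]], [[0.0126, -0.0031, -0.0026], [-0.0, -0.0, -3.74]], [[0.0127, -0.0023, -0.0026], [-0.0, -0.0, -3.74]], [[0.0129, -0.0014, -0.0026], [-0.0, -0.0, -3.74]], [[0.0129, -0.0006, -0.0026], [-0.0, -0.0, -3.74]], [[0.0129, 0.0002, -0.0026], [-0.0, -0.0, -3.74]], [[0.0129, 0.0011, -0.0026], [-0.0, -0.0, -3.74]], [[0.0128, 0.0019, -0.0026], [-0.0, -0.0, -3.74]], [[0.0126, 0.0028, -0.0026], [-0.0, -0.0, -3.74]], [[0.0124, 0.0036, -0.0026], [-0.0, -0.0, -3.74]], [[0.0122, 0.0044, -0.0026], [-0.0, -0.0, -3.74]], [[0.0119, 0.0052, -0.0026], [-0.0, -0.0, -3.74]]]
```

>>> apply_moves([
  [[0.0123,-0.004,-0.0026],[0,0,-3.74]],
  [[0.0126,-0.003,-0.0026],[0,0,-3.74]],
  [[0.0127,-0.0023,-0.0026],[0,0,-3.74]],
  [[0.013,-0.0014,-0.0026],[0,0,-3.74]],
  [[0.013,-0.0006,-0.0026],[0,0,-3.74]],
  [[0.013,0,-0.0026],[0,0,-3.74]],
  [[0.013,0.001,-0.0026],[0,0,-3.74]],
  [[0.0128,0.002,-0.0026],[0,0,-3.74]],
  [[0.0126,0.003,-0.0026],[0,0,-3.74]],
  [[0.0124,0.0036,-0.0026],[0,0,-3.74]],
  [[0.012,0.0044,-0.0026],[0,0,-3.74]],
  [[0.012,0.005,-0.0026],[0,0,-3.74]],
])

```text
clock: 13.4
tool_pos: [429.2, 80.2, 269.7]
tcp_rot: [-3.141, -0.002, 3.069]
contact_force: [0.0, 0.7, 0.2]
width: 0.999
finger_force: 0.0
```

```bash
python3 p.py 455 180 232 180 45 175.7 12
```

```text
t 13.4 at [429.2  80.2 269.7] [-1.800e+02 -1.000e-01  1.759e+02] F [0.  0.7 0.2] w 1.0 q [ 0.34  0.56 -0.97  2.05  0.62  0.86  0.5 ]
per row mm 9.1 deg 3.76
[[[-0.0015, 0.0084, 0.0031], [0.0, -3.76, 0.01]], [[-0.0013, 0.0084, 0.0032], [0.0, -3.76, 0.01]], [[-0.0011, 0.0084, 0.0033], [0.0, -3.76, 0.01]], [[-0.0009, 0.0084, 0.0034], [0.0, -3.76, 0.01]], [[-0.0007, 0.0085, 0.0034], [0.0, -3.76, 0.01]], [[-0.0004, 0.0085, 0.0035], [0.0, -3.76, 0.01]], [[-0.0002, 0.0085, 0.0035], [0.0, -3.76, 0.01]], [[0.0, 0.0085, 0.0035], [0.0, -3.76, 0.01]], [[0.0002, 0.0085, 0.0035], [0.0, -3.76, 0.01]], [[0.0005, 0.0085, 0.0035], [0.0, -3.76, 0.01]], [[0.0007, 0.0085, 0.0034], [0.0, -3.76, 0.01]], [[0.0009, 0.0085, 0.0034], [0.0, -3.76, 0.01]]]
```

```bash
python3 p.py 485 178 204 180 45 175.7 12
```

```text
t 13.4 at [429.2  80.2 269.7] [-1.800e+02 -1.000e-01  1.759e+02] F [0.  0.7 0.2] w 1.0 q [ 0.34  0.56 -0.97  2.05  0.62  0.86  0.5 ]
per row mm 10.9 deg 3.76
[[[-0.0041, 0.0085, 0.0055], [0.0, -3.76, 0.01]], [[-0.0037, 0.0085, 0.0057], [0.0, -3.76, 0.01]], [[-0.0033, 0.0085, 0.0059], [0.0, -3.76, 0.01]], [[-0.0029, 0.0085, 0.0061], [0.0, -3.76, 0.01]], [[-0.0025, 0.0085, 0.0063], [0.0, -3.76, 0.01]], [[-0.0021, 0.0085, 0.0065], [0.0, -3.76, 0.01]], [[-0.0016, 0.0085, 0.0066], [0.0, -3.76, 0.01]], [[-0.0012, 0.0085, 0.0067], [0.0, -3.76, 0.01]], [[-0.0008, 0.0085, 0.0068], [0.0, -3.76, 0.01]], [[-0.0003, 0.0085, 0.0068], [0.0, -3.76, 0.01]], [[0.0001, 0.0085, 0.0068], [0.0, -3.76, 0.01]], [[0.0006, 0.0085, 0.0068], [0.0, -3.76, 0.01]]]
```

>>> apply_moves([
  [[-0.004,0.0085,0.0055],[0,-3.76,0]],
  [[-0.0037,0.0085,0.0057],[0,-3.76,0]],
  [[-0.0033,0.0085,0.006],[0,-3.76,0]],
  [[-0.003,0.0085,0.006],[0,-3.76,0]],
  [[-0.0025,0.0085,0.0063],[0,-3.76,0]],
  [[-0.002,0.0085,0.0065],[0,-3.76,0]],
  [[-0.0016,0.0085,0.0066],[0,-3.76,0]],
  [[-0.0012,0.0085,0.0067],[0,-3.76,0]],
  [[-0.0008,0.0085,0.0068],[0,-3.76,0]],
  [[-0.0003,0.0085,0.0068],[0,-3.76,0]],
  [[0,0.0085,0.0068],[0,-3.76,0]],
  [[0.0006,0.0085,0.0068],[0,-3.76,0]],
])

```text
clock: 14.6
tool_pos: [484.9, 175.6, 204.8]
tcp_rot: [-3.137, 0.773, 3.069]
contact_force: [0.0, -0.2, -0.3]
width: 0.999
finger_force: 0.0
```

>>> apply_moves([
  [[0,0,0],[0,0,0]],
  [[0,0,0],[0,0,0]],
  [[0,0,0],[0,0,0]],
])

```text
clock: 14.9
tool_pos: [485.2, 174.6, 205.9]
tcp_rot: [-3.136, 0.772, 3.068]
contact_force: [0.0, -0.2, 0.1]
width: 1.0
finger_force: 0.0
```

```bash
python3 - <<'E'
from h import *;from rig import manip,imaging
s=manip.get_state();p=imaging.read_camera("wrist");W=wrist_pts(p,s);blobs(p,W,["yellow","blue","red"])
cv2.imwrite("pics/w6.png",p["pixels"])
hsv=cv2.cvtColor(p["pixels"],cv2.COLOR_BGR2HSV);m=(hsv[...,0]>22)&(hsv[...,0]<33)&(hsv[...,1]>170)&(W[...,2]>40)&(W[...,2]<142)&(abs(W[...,1]-170)<40)
q=W[m];print(len(q),np.percentile(q,[2,50,98],axis=0).round(1))
plan([575,171,112],[180,45,175.7],6)
E
```

```text
yellow [331. 171.] 2093 top mid [573.  173.4 133.4] ext [40. 16.  8.]
yellow [256. 222.] 40 top mid [646.3  82.1 106.1] ext [ 5.  1. 11.]
yellow [201. 228.] 285 top mid [767.2 -51.8  66.4] ext [ 18. 121.   6.]
blue [573.  89.] 17624 top mid [512.7 440.8  74.3] ext [143. 174.   7.]
blue [300. 121.] 3399 top mid [567.3 113.6  64.2] ext [49.  9. 15.]
red [ 56. 131.] 476 top mid [ 522.1 -164.7   55. ] ext [26.  8.  9.]
red [151. 185.] 1690 top mid [558.    1.2 112.9] ext [48. 47.  8.]
red [ 51. 302.] 192 top mid [ 921.4 -613.5  242.6] ext [433. 606.  15.]
2054 [[552.6 166.6  43.5]
 [554.2 174.1 106.2]
 [588.4 181.5 137.4]]
t 14.95 at [485.5 174.5 206.2] [-179.7   44.3  175.7] F [-1.1 -0.3 -0.3] w 1.0 q [-0.37  0.76 -0.67  2.53  2.02  1.17 -1.33]
per row mm 21.7 deg 0.13
[[[0.0003, 0.0006, 0.0217], [-0.04, -0.12, 0.0]], [[0.0003, 0.0006, 0.0217], [-0.04, -0.12, 0.0]], [[0.0004, 0.0006, 0.0217], [-0.04, -0.12, 0.0]], [[0.0004, 0.0006, 0.0217], [-0.04, -0.12, 0.0]], [[0.0005, 0.0006, 0.0217], [-0.04, -0.12, 0.0]], [[0.0005, 0.0005, 0.0217], [-0.04, -0.12, 0.0]]]
```

View pics/w6.png

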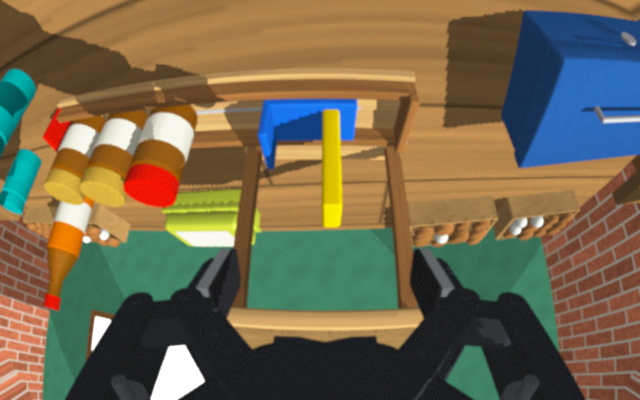

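Handle at (331,171), centred between the open fingers at the wrist-measured (574,173). The shelf edge is at the image bottom, around row 315, above the fingers. Going in along the tool axis.

>>> apply_moves([
  [[0.0004,0.001,0.015],[0,0,0]],
  [[0.0004,0.001,0.02],[0,0,0]],
  [[0.0004,0.001,0.022],[0,0,0]],
  [[0.0004,0.001,0.022],[0,0,0]],
  [[0.0004,0.001,0.02],[0,0,0]],
  [[0.0004,0.0005,0.015],[0,0,0]],
  [[0,0,0.01],[0,0,0]],
  [[0,0,0.005],[0,0,0]],
  [[0,0,0],[0,0,0]],
  [[0,0,0],[0,0,0]],
])

```text
clock: 15.95
tool_pos: [573.2, 174.1, 111.9]
tcp_rot: [-3.137, 0.772, 3.069]
contact_force: [0.5, 0.6, 0.0]
width: 0.998
finger_force: 0.0
```

```bash
python3 - <<'E'
from h import *;from rig import manip,imaging
s=manip.get_state();p=imaging.read_camera("wrist");W=wrist_pts(p,s);blobs(p,W,["yellow"],40,142)
plan([574,173,112],[180,45,175.7],2)
E
```

```text
yellow [322. 232.] 6740 top mid [568.  174.2 130.2] ext [31. 14. 13.]
yellow [ 15. 248.] 107 top mid [557.  -48.6 115.3] ext [35. 21.  2.]
yellow [156. 268.] 318 top mid [763.4 -59.9  65.7] ext [ 10. 104.   6.]
t 16.0 at [573.2 174.3 111.9] [-179.8   44.2  175.8] F [ 0.1  0.6 -0.3] w 1.0 q [-0.26  0.99 -0.58  2.35  2.25  1.19 -1.25]
per row mm 0.8 deg 0.39
[[[-0.0004, -0.0006, 0.0003], [-0.07, -0.38, 0.05]], [[-0.0004, -0.0006, 0.0003], [-0.07, -0.38, 0.05]]]
```

Centred within a millimetre. Close.

>>> apply_moves([
  [[0,0,0],[0,0,0]],
  [[0,0,0],[0,0,0]],
  [[0,0,0],[0,0,0]],
  [[0,0,0],[0,0,0]],
  [[0,0,0],[0,0,0]],
  [[0,0,0],[0,0,0]],
  [[0,0,0],[0,0,0]],
  [[0,0,0],[0,0,0]],
  [[0,0,0],[0,0,0]],
  [[0,0,0],[0,0,0]],
  [[0,0,0],[0,0,0]],
  [[0,0,0],[0,0,0]],
], gripper=1, squeeze=40)

```text
clock: 17.2
tool_pos: [573.5, 173.8, 111.5]
tcp_rot: [-3.137, 0.772, 3.068]
contact_force: [-3.0, -2.0, 4.6]
width: 0.18
finger_force: 42.2
```

>>> apply_moves([
  [[0,-0.003,0],[0,0,0]],
  [[0,-0.005,0],[0,0,0]],
  [[0,-0.005,0],[0,0,0]],
  [[0,-0.005,0],[0,0,0]],
  [[0,-0.005,0],[0,0,0]],
  [[0,-0.005,0],[0,0,0]],
  [[0,-0.005,0],[0,0,0]],
  [[0,-0.005,0],[0,0,0]],
  [[0,-0.005,0],[0,0,0]],
  [[0,-0.005,0],[0,0,0]],
  [[0,-0.005,0],[0,0,0]],
  [[0,-0.003,0],[0,0,0]],
])

```text
clock: 18.4
tool_pos: [569.2, 117.3, 111.5]
tcp_rot: [-3.137, 0.772, 3.068]
contact_force: [-1.2, 3.6, 1.6]
width: 0.187
finger_force: 42.0
```

Moving as expected, with 2.5–4 N resistance. Now on towards home, about 48 mm more.

>>> apply_moves([
  [[0,-0.003,0],[0,0,0]],
  [[0,-0.004,0],[0,0,0]],
  [[0,-0.004,0],[0,0,0]],
  [[0,-0.004,0],[0,0,0]],
  [[0,-0.004,0],[0,0,0]],
  [[0,-0.004,0],[0,0,0]],
  [[0,-0.004,0],[0,0,0]],
  [[0,-0.004,0],[0,0,0]],
  [[0,-0.004,0],[0,0,0]],
  [[0,-0.003,0],[0,0,0]],
  [[0,-0.002,0],[0,0,0]],
  [[0,0,0],[0,0,0]],
])

```text
clock: 19.6
tool_pos: [566.2, 78.5, 111.5]
tcp_rot: [-3.138, 0.772, 3.068]
contact_force: [-0.6, 4.5, -2.1]
width: 0.185
finger_force: 41.4
```

>>> apply_moves([
  [[0,-0.002,0],[0,0,0]],
  [[0,-0.002,0],[0,0,0]],
  [[0,-0.001,0],[0,0,0]],
  [[0,0,0],[0,0,0]],
])

```text
clock: 20.0
tool_pos: [565.9, 73.8, 111.6]
tcp_rot: [-3.139, 0.772, 3.068]
contact_force: [-0.5, 5.7, -3.0]
width: 0.185
finger_force: 41.3
```

>>> apply_moves([
  [[0,-0.002,0],[0,0,0]],
  [[0,-0.001,0],[0,0,0]],
  [[0,-0.001,0],[0,0,0]],
  [[0,-0.001,0],[0,0,0]],
  [[0,0,0],[0,0,0]],
])

```text
clock: 20.5
tool_pos: [565.6, 70.8, 111.6]
tcp_rot: [3.141, 0.772, 3.068]
contact_force: [0.4, 8.5, -2.9]
width: 0.18
finger_force: 41.2
```

>>> apply_moves([
  [[0,-0.001,0],[0,0,0]],
  [[0,-0.001,0],[0,0,0]],
  [[0,-0.001,0],[0,0,0]],
  [[0,0,0],[0,0,0]],
])

```text
clock: 20.9
tool_pos: [565.6, 70.7, 111.7]
tcp_rot: [3.135, 0.772, 3.069]
contact_force: [1.3, 15.2, -4.3]
width: 0.187
finger_force: 41.3
```

It stops hard at y=70.7 (force rising). I'll check it is the home stop and not a jam.

```bash
python3 - <<'E'
from h import *;from rig import manip,imaging
s=manip.get_state();p=imaging.read_camera("wrist");W=wrist_pts(p,s);blobs(p,W,["blue","red","brass"],5,130)
p=imaging.read_camera("scene");W=cloud(p);blobs(p,W,["brass","red","blue"],5,130)
cv2.imwrite("pics/s7.png",cv2.resize(p["pixels"][140:270,230:400],None,fx=4,fy=4,interpolation=cv2.INTER_CUBIC))
E
```

```text
blue [270. 142.] 10298 top mid [560.2  12.   63.7] ext [51.  8. 15.]
blue [636. 144.] 221 top mid [589.5 376.5  23.7] ext [12.  4. 14.]
red [ 16. 147.] 1139 top mid [ 521.5 -164.    54.5] ext [24.  8. 10.]
red [152. 254.] 4687 top mid [555.8 -17.1 112.4] ext [47. 46.  8.]
brass [ 55. 250.] 5611 top mid [ 626.3 -187.5  118.1] ext [203. 272.  19.]
brass [152. 222.] 27 top mid [538.4 -10.4  95.3] ext [5. 6. 1.]
brass [181. 231.] 27 top mid [5.504e+02 3.000e-01 9.580e+01] ext [7. 7. 2.]
brass [543. 279.] 368 top mid [645.1 244.4 124. ] ext [ 3. 14. 11.]
brass [280. 223.] 554 top mid [ 556.3 -106.9  116.8] ext [ 51. 102.   6.]
red [305. 208.] 238 top mid [564.6 -22.9 116.2] ext [47. 47.  8.]
red [264. 251.] 174 top mid [ 551.9 -170.8   58.2] ext [78. 13. 10.]
blue [402. 130.] 540 top mid [512.5 490.2  78.4] ext [142. 122.   7.]
blue [318. 211.] 36 top mid [581.3   7.9  72.8] ext [16.  8.  6.]
```

View pics/s7.png

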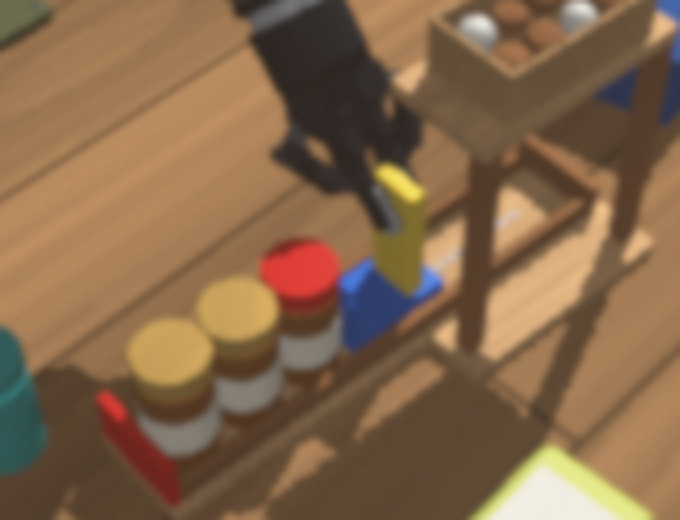

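All three jars stand upright and closed up at crop (170,400), (240,340) and (300,300), with the pusher face against the red-lidded jar. One firmer press will confirm the end stop.

>>> apply_moves([
  [[0,-0.002,0],[0,0,0]],
  [[0,-0.002,0],[0,0,0]],
  [[0,0,0],[0,0,0]],
  [[0,0,0],[0,0,0]],
])

```text
clock: 21.4
tool_pos: [565.6, 70.7, 111.7]
tcp_rot: [3.128, 0.772, 3.069]
contact_force: [2.3, 22.1, -6.3]
width: 0.181
finger_force: 47.7
```

>>> apply_moves([
  [[0,0.002,0],[0,0,0]],
  [[0,0.002,0],[0,0,0]],
  [[0,0.001,0],[0,0,0]],
  [[0,0,0],[0,0,0]],
  [[0,0,0],[0,0,0]],
])

```text
clock: 21.9
tool_pos: [565.6, 70.7, 111.6]
tcp_rot: [3.137, 0.772, 3.069]
contact_force: [1.5, 12.8, -4.8]
width: 0.183
finger_force: 41.1
```

>>> apply_moves([
  [[0,0,0],[0,0,0]],
  [[0,0,0],[0,0,0]],
  [[0,0,0],[0,0,0]],
  [[0,0,0],[0,0,0]],
  [[0,0,0],[0,0,0]],
  [[0,0,0],[0,0,0]],
  [[0,0,0],[0,0,0]],
  [[0,0,0],[0,0,0]],
], gripper=0.45)

```text
clock: 22.7
tool_pos: [565.3, 66.2, 111.8]
tcp_rot: [-3.137, 0.772, 3.068]
contact_force: [-0.1, 0.2, -0.6]
width: 0.549
finger_force: 0.0
```

Free. Recentre 4 mm and back out along the tool axis.

>>> apply_moves([
  [[0,0.004,-0.002],[0,0,0]],
  [[0,-0.001,-0.015],[0,0,0]],
  [[0,-0.001,-0.02],[0,0,0]],
  [[0,-0.001,-0.02],[0,0,0]],
  [[0,-0.001,-0.02],[0,0,0]],
  [[0,0,-0.02],[0,0,0]],
  [[0,0,-0.015],[0,0,0]],
  [[0,0,-0.008],[0,0,0]],
  [[0,0,0],[0,0,0]],
  [[0,0,0],[0,0,0]],
  [[0,0,0],[0,0,0]],
  [[0,0,0],[0,0,0]],
])

```text
clock: 23.9
tool_pos: [523.1, 94.5, 165.3]
tcp_rot: [-3.138, 0.769, 3.082]
contact_force: [-0.5, -0.3, 0.3]
width: 0.548
finger_force: 0.0
```

```bash
python3 - <<'E'
from h import *;from rig import manip,imaging
s=manip.get_state();print(s["tool_pos"],s["contact_force"],np.abs(s["dq"]).max())
p=imaging.read_camera("wrist");W=wrist_pts(p,s);blobs(p,W,["yellow","blue","red"],5,145)
p=imaging.read_camera("scene");W=cloud(p);blobs(p,W,["brass","red","blue"],5,130)
cv2.imwrite("pics/s8.png",cv2.resize(p["pixels"][140:270,230:400],None,fx=4,fy=4,interpolation=cv2.INTER_CUBIC))
E
```

```text
[523.11219515  94.48471505 165.2617359 ] [-0.46384412 -0.25375897  0.34275269] 0.010376076831095093
yellow [294. 188.] 3990 top mid [565.4  72.1 133.1] ext [40. 15.  9.]
yellow [ 65. 199.] 61 top mid [ 533.2 -116.6  115.3] ext [14. 15.  2.]
yellow [122. 204.] 71 top mid [545.7 -57.  115.4] ext [21. 12.  2.]
yellow [205. 218.] 39 top mid [ 762.1 -100.7   40.4] ext [13. 21.  8.]
yellow [225. 244.] 339 top mid [766.4 -61.   66.3] ext [ 14. 104.   5.]
blue [616. 113.] 6597 top mid [551.6 394.7  73.2] ext [83. 70.  9.]
blue [261. 124.] 5455 top mid [560.6  11.8  64.1] ext [51.  9. 15.]
red [ 57. 127.] 817 top mid [ 521.8 -164.8   55. ] ext [26.  8.  9.]
red [172. 201.] 2959 top mid [556.3 -18.4 112.7] ext [47. 48.  8.]
brass [280. 223.] 552 top mid [ 556.7 -107.1  116.6] ext [ 52. 101.   6.]
red [305. 208.] 248 top mid [563.8 -23.4 116. ] ext [49. 47.  8.]
red [264. 251.] 172 top mid [ 552.6 -171.    58.3] ext [78. 12.  9.]
blue [402. 130.] 535 top mid [512.6 489.7  78.5] ext [141. 122.   7.]
blue [318. 211.] 34 top mid [580.5   8.3  71.5] ext [13.  6.  4.]
```

View pics/s8.png

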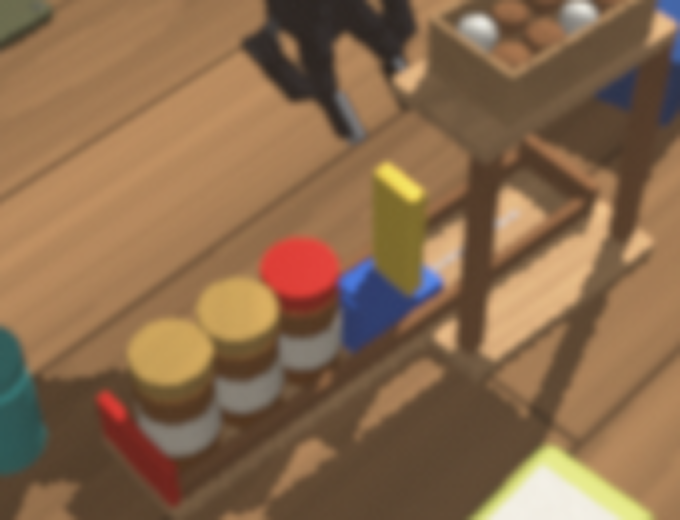

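The arm is clear, with contact force near zero. The pusher has not moved since release (handle at crop 398,230), and the three jars are upright and in a row. Handing in.

```bash
python3 -c "
from rig import manip
print(manip.hand_in())"
```

```text
the job is handed in; nothing more can be done
None
```

The job is handed in at about 24 s: the red-lidded jar stands in the lane, the pusher is pressed hard against its end stop and released, all three jars are upright in a row, and the arm is clear. The hand-in returned no verdict.

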